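# Lock the mass rack and level the calibration plate

### The job

Swing the red keeper bar shut over the steel masses until it clicks into its catch. Then press the yellow spirit level down so that the sprung plate sits on its stops and, keeping it pressed, turn the level, which drives the levelling foot, until the bubble rests between the two black lines. Finish while still holding the level pressed down with the bubble centred, and leave the other things on the bench where they are.

Things in the scene. Friction and masses are not known exactly. Their poses are not given: they have to be found in the camera images.
- rig: Levelling rig, fixed to the bench: grey base 240 x 360 x 18 mm, origin at the centre of its underside. On it a sprung aluminium plate 220 x 340 mm, top about 57 mm above the bench (5 mm less when pressed; within 5 mm with its tilt). On the plate: two fixed steel masses (tops 91 mm up) and the keeper bar at y = +100 mm, the yellow level at x = 0, y = -100 mm.
- keeper_hinge (a point): Axis of the red keeper bar, mid-height of the bar (about 102 mm above the bench), at x = -80, y = +100 mm in the rig's frame. Bar 20 mm wide, 8 mm thick, 165 mm long.
- keeper_pin (a point): Middle of the black upright pin (16 mm thick, stands 42 mm up from the bar's top face, pin top about 147 mm above the bench) at the free end of the keeper bar, 150 mm from its hinge. 21 mm below the pin's top.
- keeper (a joint): Angle of the keeper bar, rad: 0 = shut against its stop (bar along the rig's +x, over the masses), grows counter-clockwise from above towards the rig's +y, at most 1.5. Stays where it is left. Between 0.12 and 0 it snaps over a sprung ball in the blue latch post, which takes some 3 N at the pin; at 0 the ball holds it.
- level_grip (a point): Grip point of the spirit level, on the foot's turning axis, 80 to 88 mm above the bench. Yellow bar 22 mm wide, 26 mm high; this point is 13 mm under its top. The point's y axis is the bar's length: it reaches 37 mm to -y and 112 mm to +y (vial end). Under it a round boss 52 mm wide, its top 15 mm below this point.
- vial_mid (a point): Middle of the green vial window (68 mm long) in the level's top face, midway between its two black lines, which are 24 mm apart; 56 to 68 mm from level_grip towards +y. Axes as level_grip.
- bubble (a point): Centre of the pale bubble (16 mm long, 8 mm wide) in the vial. It slides along the level's y axis as the plate tilts, towards the higher end, without lag; at the start it is 7 to 26 mm from vial_mid, away from the grip.
- foot (a joint): Angle of the levelling foot and the level on it, rad, counter-clockwise from above; 0 = bar along the rig's y, vial to +y. Range -0.9 to 0.9, turns with 0.25 N m, stays where it is left. Counter-clockwise raises the plate's -y side and moves the bubble towards the grip, 25 mm per rad. Starts between -0.8 and -0.5; where the bubble centres differs each time, within 0.25 of 0.
- calibrator: Bystander: dark teal hand-held instrument 170 x 85 x 34 mm; origin at the centre of its underside.
- adapter: Bystander: brass pipe adapter, 32 mm wide, 52 mm tall, standing; origin at the centre of its underside.
- seal_case: Bystander: flat round red case, 110 mm wide, 26 mm tall; origin at the centre of its underside.
- fitting_case: Bystander: black case with steel fittings, 150 x 75 x 50 mm; origin at the centre of its underside.
- press (a joint): How far the sprung plate, with the level and all on it, is pressed down, m: 0 = up, 0.005 = down on its stops. The spring pushes back with 6 N at first, 11 N fully down; let go, the plate rises again.

How it is judged (in metres and radians):
On the way, in this order (a step that is already met when the one before it is completed fails the run):
1. the keeper bar is shut in its catch (value of joint keeper below 0.03 rad), for 0.2 s.
2. the level is pressed down and the plate sits down, with the keeper bar shut (value of joint press above 0.003 m and value of joint keeper below 0.03 rad), for 0.2 s.
At the end, for the whole second after the job is handed in: The keeper bar is shut in its catch (within 0.03 rad), the fingers hold the level pressed so that the plate is down at least 3 mm of its 5 mm, and the bubble stays within 4 mm of the middle, that is between the lines (all of step 2 and contact force between the fingers and rig above 3 N and y of bubble in the frame of vial_mid between -0.004 and 0.004 m); the arm keeps its last pose, push and grip.
It fails at once if the foot is turned well away from its start while the level is not pressed down (value of joint foot above -0.38 rad and value of joint press below 0.001 m).
It fails at once if the calibrator is moved (distance of calibrator from where it was at the start of the episode above 0.02 m).
It fails at once if the brass adapter is moved (distance of adapter from where it was at the start of the episode above 0.02 m).
It fails at once if the red case is moved (distance of seal_case from where it was at the start of the episode above 0.02 m).
It fails at once if the black case is moved (distance of fitting_case from where it was at the start of the episode above 0.02 m).
It also fails if it takes over 48 s, if anything falls off the work surface, if the arm or the gripper's body presses on something with over 40 N, if the wrist force passes 120 N, or if a joint passes its speed limit or range.

### The arm

A 6-joint arm with a two-finger parallel gripper is mounted at the origin on the work surface. World frame = base frame: x ahead of the robot, y to its left, z up, the work surface at z = 0. Lengths are in m, angles in degrees, forces in N, time in s.
With the tool pointing down it reaches from about 0.25 to 0.725 m from the base axis. Payload 9.7 kg.
Tool frame: the origin (TCP) lies midway between the tips of the shut fingers; the grasp point (between the pads) lies 19 mm behind it; z points along the fingers, y is the line along which they close (so a half turn about z gives the same grasp; the last joint's range is limited). The gripper opens to 85 mm and grips with 20 to 120 N. Pads are 22 mm wide; open, the fingers measure 114 mm over their backs; the gripper's body (76 mm by 85 mm) begins 54 mm behind the grasp point. The pads swing forward as they close: fully open they stand 13 mm farther back than shut.
Start: joints at [70.073, 4.979, 10.078, 95.1, 0, 90], TCP at [0.187, 0.517, 0.231] pointing down, gripper open.
Joint ranges: [-179.16, 179.16], [-48.56, 103.87], [-65.8, 70.77], [-126.05, 130.52], [-82.76, 87.17], [-180, 180]. Speed limits (degrees/s): [127.2, 127.2, 147.25, 180, 180, 180].

### API

Orientations are given as [roll, pitch, yaw] about the fixed x, y, z axes, in that order (R = Rz(yaw) Ry(pitch) Rx(roll)).
In Python, from workcell import * gives the robot as it stands.
- The arm moves only by the tool servo_tool, never from a script. Its argument "moves" is a list of rows, each a list of 4 numbers: the shift along the world's x, y, z in normalised numbers (1 is 50 cm), then the turn about the world's z in shares of 90 degrees (1.0 is 90 degrees). A call has 1 to 20 rows; each row is the pose to reach, as a shift and turn from the pose commanded when the call began; what a row does not reach only later rows make up. A row lasts 1/12 s, in which the tool goes at most 41.7 mm and 7.16 degrees, less where a joint would pass 70% of its speed; a pose out of reach is approached as far as the arm can. Shift and turn numbers lie between -1 and 1, and a call with a number outside is refused. A call with a gripper value outside its range is refused whole. "claw" is the closure, from 0 (fully open) to 1 (shut), set as the call begins (left out, the last holds). The fingers move at their own pace and stop on an object; "force" is the grip in N (left out, the last holds). Time passes only in rows, so rows that repeat a pose let the fingers close. It gives the time, the measured TCP pose, the force, the opening and the grip force at its end, in the units of the state.
- get_obs(): the state, without advancing time (a new reading comes with each control period).
- camera(name): name is "side" or "top" or "wrist"; returns the picture (384x512x3 uint8, red, green, blue); there is no depth.
- get_calibration(name): a dict with "fx", "fy", "cx", "cy" (pixels), "k1" (the pictures are not rectified: a ray, as slopes to the right and down, at radius r is drawn at 1 + k1 r^2 times it, then the intrinsics apply), "rvec" (rotation vector, rad) and "tvec" (3), from world to camera coordinates, as OpenCV has them; the wrist camera has in their place "tool_from_camera" (4x4, takes a point from camera to tool coordinates, whose origin is the TCP and whose axes are the flange's). Camera axes: x right, y down, z forward; pixel columns grow to the right and rows downward; lengths in m; the calibration is good to about 2 mm. A picture is of the moment at which its call begins: read the wrist's pose just before it. get_calibration takes no time and is no camera call.
- job_done(): hands the job in; it is judged then, once.
The state is a dict: "time": time; "q": joint angles; "qd": joint speeds; "joint_efforts": joint torques, N m; "ee_pos": TCP position; "tcp_rot": TCP orientation; "wrist_force": force on the tool from outside, world axes, zero at the start; "torque": the same for the moment, N m; "opening": finger opening in m; "grasp_force": force on a finger pad.
Only numpy, scipy, OpenCV 4.12 (cv2) and the standard library are available. Lean on these libraries where they do the work, as an engineer would, in place of code of your own. Each camera call takes 0.05 s, during which the arm holds its last target. There are 200 camera calls.

## Working session

There is one attempt and no reset: what is moved stays moved. The work goes in short steps, Python scripts to look and compute and a tool call to move; the robot and the scene stay as the last step left them, time stands still between calls to the robot, and variables do not carry over. Pictures are saved under pics/ and viewed, at most 10 in all, crops included, and the job is handed in when it is done.

Besides the shell and the picture viewer there is one more tool, called after "Request:" as name(argument=value, ...) on one line, values as JSON. servo_tool: Moves the arm, as the interface text tells. Its arguments: {"type":"object","properties":{"moves":{"type":"array","items":{"type":"array","items":{"type":"number"}}},"claw":{"type":"number"},"force":{"type":"number"}},"required":["moves"]}

```bash
mkdir -p pics; python3 - <<'E'
from workcell import *
import cv2
o=get_obs();print(o)
for n in("top","side"):
    cv2.imwrite(f"pics/{n}0.png",cv2.resize(camera(n)[:,:,::-1],(800,600),interpolation=cv2.INTER_CUBIC))
    print(n,get_calibration(n))
E
```

```text
{'time': 0.0, 'q': array([ 7.00730647e+01,  5.01018665e+00,  1.00324130e+01,  9.51019963e+01,
       -2.28837676e-03,  9.00012480e+01]), 'qd': array([ 0.03380994, -0.01025851, -0.07285337,  0.07633321,  0.14065727,
        0.01865536]), 'joint_efforts': array([-5.11631370e-04, -5.20392752e+01,  4.64803147e+01,  1.63529674e-02,
       -6.57482474e-05, -6.38039893e-06]), 'ee_pos': array([0.18737353, 0.51682096, 0.23057358]), 'tcp_rot': array([-1.79920230e+02,  2.29011209e-03,  1.60071820e+02]), 'wrist_force': array([ 0.1317165 ,  0.3083549 , -0.49312424]), 'torque': array([-0.02348469,  0.02647006, -0.05942466]), 'grasp_force': 0.0, 'opening': 0.08535434779481046}
top {'fx': 423.78418481956555, 'fy': 423.78418481956555, 'cx': 252.65715499134183, 'cy': 194.9679769099026, 'k1': -0.024795189170139082, 'rvec': array([ 2.11625904, -2.11057994,  0.20471645]), 'tvec': array([0.02635496, 0.59921609, 1.50657901])}
side {'fx': 443.4879819070131, 'fy': 443.4879819070131, 'cx': 256.75865427898844, 'cy': 189.2928222216194, 'k1': -0.1648634494876505, 'rvec': array([ 2.14017673, -0.36025631,  0.18789857]), 'tvec': array([-0.53622142,  0.19301724,  1.22820603])}
```

View pics/top0.png

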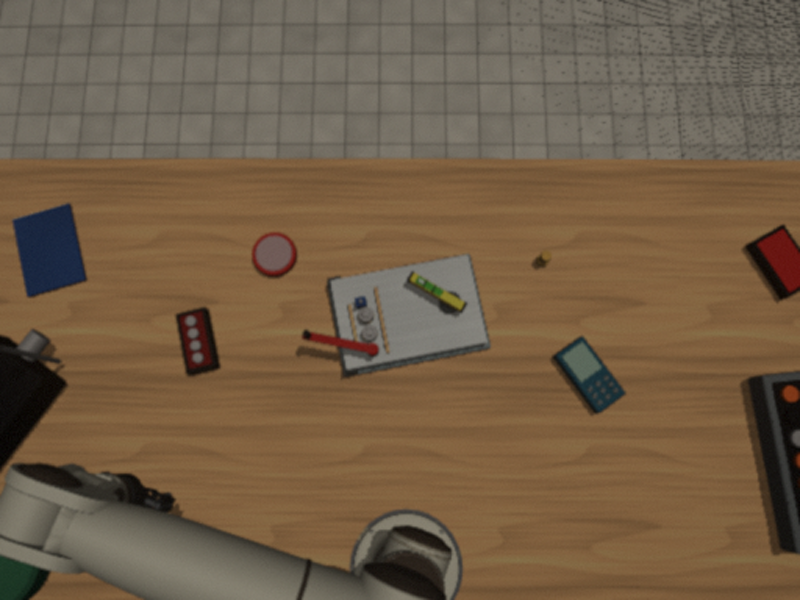

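View pics/side0.png

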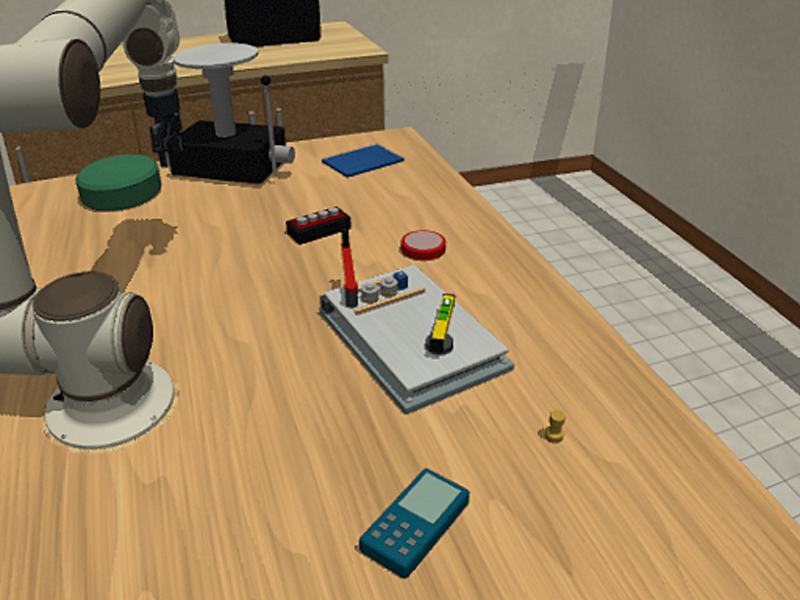

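The top view shows the rig plate with corners at about (330,278), (470,255), (489,348) and (345,374). The keeper hinge is near (374,350), its pin near (306,334), and the level runs from (410,275) to (465,307). I'll enlarge it.

```bash
cat > h.py <<'E'
from workcell import *
import cv2, numpy as np
def ray(n,uv):
    c=get_calibration(n);x=np.array([(uv[0]-c['cx'])/c['fx'],(uv[1]-c['cy'])/c['fy']]);d=x.copy()
    for _ in range(20): x=d/(1+c['k1']*(x@x))
    if n=='wrist':
        T=c['tool_from_camera'];return None
    R=cv2.Rodrigues(c['rvec'])[0];return -R.T@c['tvec'],R.T@np.array([*x,1])
def atz(n,uv,z):
    o,d=ray(n,uv);return o+d*(z-o[2])/d[2]
def proj(n,P):
    c=get_calibration(n);p=cv2.Rodrigues(c['rvec'])[0]@np.array(P)+c['tvec'];s=p[:2]/p[2];s=s*(1+c['k1']*(s@s));return s*[c['fx'],c['fy']]+[c['cx'],c['cy']]
def crop(img,x,y,w,h,s,f):
    cv2.imwrite(f,cv2.resize(img[y:y+h,x:x+w,::-1],None,fx=s,fy=s,interpolation=cv2.INTER_CUBIC))
E
python3 - <<'E'
from h import *
crop(camera("top"),190,155,130,90,6,"pics/tc.png")
crop(camera("side"),190,135,140,130,4.6,"pics/sc.png")
E
```

```text
(no output)
```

View pics/tc.png

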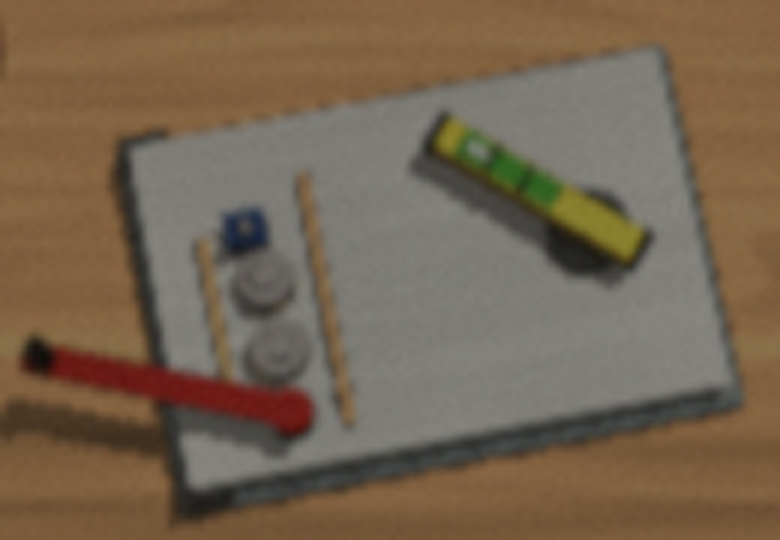

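View pics/sc.png

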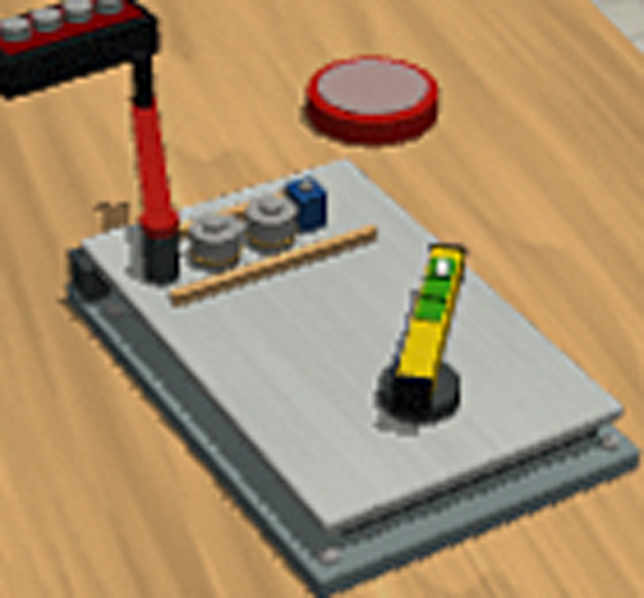

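The crop shows the hinge at (292,412), the pin top at (38,352), the latch post at (245,230), and the level ends at (438,130) and (640,250). The bubble is at (478,150), on the far side of the lines at (505,163) and (525,185).

```bash
python3 - <<'E'
from h import *
np.set_printoptions(precision=4,suppress=True)
def T(u,v,z): return atz("top",((u+.5)/6-.5+190,(v+.5)/6-.5+155),z)
def S(u,v,z): return atz("side",((u+.5)/4.6-.5+190,(v+.5)/4.6-.5+135),z)
C=[T(*p,.057) for p in((130,142),(660,47),(738,390),(190,492))]
print("corners",*C,"lens",[np.linalg.norm(C[i]-C[i-1]) for i in range(4)])
Cs=[S(*p,.057) for p in((345,163),(622,410),(333,522),(82,243))]
print("corners side",*Cs,"lens",[np.linalg.norm(Cs[i]-Cs[i-1]) for i in range(4)])
for n,z,t,s in(("hinge",.106,(292,412),(158,222)),("pin",.147,(38,352),(143,52)),("latch",.108,(245,225),(307,186)),("vialend",.097,(440,130),(449,248)),("gripend",.097,(640,250),(415,380)),("bubble",.097,(478,150),(442,267))):
    print(n,T(*t,z),S(*s,z))
c=np.mean(C,0);d=(C[0]+C[3]-C[1]-C[2]);d/=np.linalg.norm(d)
y=np.arctan2(d[1],d[0]);print("rig",c,"y dir deg",np.degrees(y))
ey=np.array([np.cos(y),np.sin(y)]);ex=np.array([ey[1],-ey[0]]);c=c[:2]
print("pred hinge",c-.08*ex+.1*ey,"grip",c-.1*ey,"shutpin",c+.07*ex+.1*ey,"ex",ex)
E
```

```text
corners [0.6632 0.183  0.057 ] [ 0.7251 -0.1481  0.057 ] [ 0.5083 -0.1917  0.057 ] [0.4452 0.1416 0.057 ] lens [np.float64(0.22189909647859654), np.float64(0.336830107736608), np.float64(0.22110063849755754), np.float64(0.3392347022885505)]
corners side [0.6547 0.1713 0.057 ] [ 0.7178 -0.1613  0.057 ] [ 0.5132 -0.1998  0.057 ] [0.4455 0.1318 0.057 ] lens [np.float64(0.2129102949181829), np.float64(0.33859084166778974), np.float64(0.2081153062597014), np.float64(0.3384042191173871)]
hinge [0.4876 0.0783 0.106 ] [0.4847 0.0669 0.106 ]
pin [0.5166 0.2236 0.147 ] [0.5191 0.225  0.147 ]
latch [0.5998 0.1075 0.108 ] [0.5916 0.0737 0.108 ]
vialend [ 0.6613 -0.0094  0.097 ] [ 0.6605 -0.013   0.097 ]
gripend [ 0.5873 -0.1294  0.097 ] [ 0.5873 -0.138   0.097 ]
bubble [ 0.6488 -0.0324  0.097 ] [ 0.6478 -0.032   0.097 ]
rig [ 0.5854 -0.0038  0.057 ] y dir deg 100.65237172298897
pred hinge [0.4883 0.0797] grip [ 0.6039 -0.1021] shutpin [0.6358 0.1074] ex [0.9828 0.1848]
```

Units first: shifts go in shares of 50 cm and turns go in shares of 90 degrees. So 33 cm / 50 = 0.66, -29.2 cm / 50 = -0.584, -0.7 rad / 1.5708 = -0.4456.

Request:
servo_tool(moves=[[0.12,-0.1,0,-0.0764],[0.24,-0.22,0,-0.1528],[0.4,-0.34,0,-0.2292],[0.52,-0.46,0,-0.3056],[0.66,-0.584,0,-0.382],[0.66,-0.584,0,-0.4456],[0.66,-0.584,0,-0.4456],[0.66,-0.584,0,-0.4456],[0.66,-0.584,0,-0.4456],[0.66,-0.584,0,-0.4456],[0.66,-0.584,0,-0.4456]], claw=0.4)

```text
time: 1.12
ee_pos: [0.5198, 0.2221, 0.2308]
tcp_rot: [-180.0, 0.0, 119.8]
wrist_force: [-0.1, 0.6, -1.2]
opening: 0.0512
grasp_force: 0.0
```

```bash
python3 - <<'E'
from h import *
o=get_obs();print(o['time'],o['q'],o['ee_pos'],o['tcp_rot'],o['opening'])
c=get_calibration('wrist');print(c)
cv2.imwrite("pics/w1.png",camera("wrist")[:,:,::-1])
E
```

```text
1.1167 [ 2.31549168e+01  7.10261699e+00  1.23338738e+01  9.52387380e+01
 -3.86181481e-02  8.33135664e+01] [0.51977861 0.22208452 0.23082801] [-1.79988073e+02  3.74843981e-02  1.19841357e+02] 0.05121744769493997
{'fx': 332.16355095651477, 'fy': 332.16355095651477, 'cx': 253.49286325545398, 'cy': 191.13250161964152, 'k1': 0.005928767595938487, 'tool_from_camera': array([[-1.42959656e-03, -9.51538444e-01, -3.07526497e-01,
         8.02579385e-02],
       [ 9.99998417e-01, -1.68600929e-03,  5.68108316e-04,
        -5.18416902e-04],
       [-1.05906944e-03, -3.07525198e-01,  9.51539348e-01,
        -1.42779240e-01],
       [ 0.00000000e+00,  0.00000000e+00,  0.00000000e+00,
         1.00000000e+00]])}
```

View pics/w1.png

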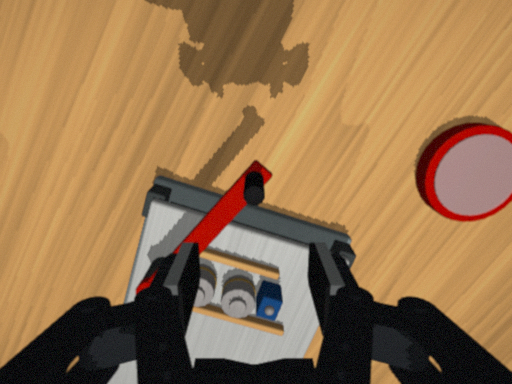

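The wrist view shows the pin with its top at about (254,193), the bar running down-left to the hinge, and the masses and latch lower down. I'll refine the pin position.

```bash
cat >> h.py <<'E'
from scipy.spatial.transform import Rotation as Ro
def watz(uv,z,pos,rot):
    c=get_calibration('wrist');d=np.array([(uv[0]-c['cx'])/c['fx'],(uv[1]-c['cy'])/c['fy']]);x=d.copy()
    for _ in range(20): x=d/(1+c['k1']*(x@x))
    R=Ro.from_euler('xyz',rot,degrees=True).as_matrix();T=c['tool_from_camera']
    o=R@T[:3,3]+pos;v=R@T[:3,:3]@np.array([*x,1]);return o+v*(z-o[2])/v[2]
E
python3 - <<'E'
from h import *
o=get_obs()
for uv,z in (((254,193),.147),((258,174),.106),((268,297),.108)): print(watz(uv,z,o['ee_pos'],o['tcp_rot']))
print(o['ee_pos'],o['tcp_rot'])
E
```

```text
[0.51854261 0.22542953 0.147     ]
[0.51998722 0.22976651 0.106     ]
[0.58709301 0.13175631 0.108     ]
[0.52142214 0.22053793 0.23024532] [-1.79966651e+02  8.87805190e-02  1.19740904e+02]
```

In the tool's units: -5 cm / 50 = -0.1, -4 cm / 50 = -0.08, -0.7 rad / 1.5708 = -0.4456.

Request:
servo_tool(moves=[[0,0,0,-0.0764],[0,0,0,-0.1528],[0,0,-0.02,-0.2292],[0,0,-0.04,-0.3056],[0,0,-0.06,-0.382],[0,0,-0.08,-0.4456],[0,0,-0.1,-0.4456],[0,0,-0.1,-0.4456],[0,0,-0.1,-0.4456],[0,0,-0.1,-0.4456]], claw=0.3)

```text
time: 2.0
ee_pos: [0.5175, 0.2252, 0.1818]
tcp_rot: [180.0, -0.0, 80.0]
wrist_force: [-0.1, 0.3, 0.1]
opening: 0.0599
grasp_force: 0.0
```

Settled on target, so now I'll descend and grip the pin.

In the tool's units: -6.5 cm / 50 = -0.13, -6 cm / 50 = -0.12.

Request:
servo_tool(moves=[[0,0,-0.04,0],[0,0,-0.08,0],[0,0,-0.12,0],[0,0,-0.13,0],[0,0,-0.13,0],[0,0,-0.13,0]])

```text
time: 2.5
ee_pos: [0.5178, 0.2252, 0.1174]
tcp_rot: [180.0, -0.0, 79.9]
wrist_force: [0.6, 0.6, 0.5]
opening: 0.0594
grasp_force: 0.0
```

Request:
servo_tool(moves=[[0,0,0,0],[0,0,0,0],[0,0,0,0],[0,0,0,0],[0,0,0,0],[0,0,0,0],[0,0,0,0],[0,0,0,0]], claw=1, force=25)

```text
time: 3.17
ee_pos: [0.5178, 0.2253, 0.117]
tcp_rot: [179.9, -0.0, 79.9]
wrist_force: [1.2, 0.3, 6.5]
opening: 0.015
grasp_force: 24.8
```

```bash
python3 - <<'E'
import numpy as np
H=np.array([.488,.079]);P=np.array([.5178,.2250])
for a in [72,66,60,54,48,42,36,30,24,20,17,14,12,10,8]:
    r=.149;d=H+r*np.array([np.cos(np.radians(a)),np.sin(np.radians(a))])-P
    print(a,np.round(d*100,1),round(-(78.5-a)/68*.9,2))
E
```

```text
72 [ 1.6 -0.4] -0.09
66 [ 3.1 -1. ] -0.17
60 [ 4.5 -1.7] -0.24
54 [ 5.8 -2.5] -0.32
48 [ 7.  -3.5] -0.4
42 [ 8.1 -4.6] -0.48
36 [ 9.1 -5.8] -0.56
30 [ 9.9 -7.2] -0.64
24 [10.6 -8.5] -0.72
20 [11.  -9.5] -0.77
17 [ 11.3 -10.2] -0.81
14 [ 11.5 -11. ] -0.85
12 [ 11.6 -11.5] -0.88
10 [ 11.7 -12. ] -0.91
8 [ 11.8 -12.5] -0.93
```

In the tool's units: 10.6 cm / 50 = 0.212, 9.9 cm / 50 = 0.198, -0.72 rad / 1.5708 = -0.4584.

Request:
servo_tool(moves=[[0.032,-0.008,0.002,-0.0573],[0.062,-0.02,0.002,-0.1082],[0.09,-0.034,0.002,-0.1528],[0.116,-0.05,0.002,-0.2037],[0.14,-0.07,0.002,-0.2546],[0.162,-0.092,0.002,-0.3056],[0.182,-0.116,0.002,-0.3565],[0.198,-0.144,0.002,-0.4074],[0.212,-0.17,0.002,-0.4584],[0.212,-0.17,0.002,-0.4584],[0.212,-0.17,0.002,-0.4584]])

```text
time: 4.08
ee_pos: [0.6245, 0.1397, 0.1157]
tcp_rot: [-180.0, -0.0, 38.5]
wrist_force: [7.4, 3.0, -8.3]
opening: 0.0151
grasp_force: 25.5
```

In the tool's units: -4.1 cm / 50 = -0.082, -3.9 cm / 50 = -0.078, -0.13 rad / 1.5708 = -0.0828.

Request:
servo_tool(moves=[[0.01,-0.018,0,-0.0318],[0.016,-0.032,0,-0.0573],[0.02,-0.048,0,-0.0828],[0.022,-0.058,0,-0.0828],[0.024,-0.068,0,-0.0828],[0.026,-0.078,0,-0.0828],[0.026,-0.082,0,-0.0828],[0.026,-0.082,0,-0.0828],[0.026,-0.082,0,-0.0828]])

```text
time: 4.83
ee_pos: [0.6351, 0.105, 0.1154]
tcp_rot: [-179.4, -0.1, 31.5]
wrist_force: [0.2, 31.9, -14.4]
opening: 0.015
grasp_force: 24.7
```

```bash
python3 - <<'E'
from h import *
o=get_obs();print(o['wrist_force'],o['ee_pos'],o['q'])
p=o['ee_pos'][:2]-[.488,.079];print(np.hypot(*p),np.degrees(np.arctan2(p[1],p[0]))-10.65)
E
```

```text
[  0.20100573  31.85625568 -14.4037166 ] [0.63505236 0.10499591 0.11538612] [  9.12084041  17.29677491  11.50557608  84.34665075   0.60345233
 157.61849238]
0.14933246370789505 -0.6248324815860613
```

In the tool's units: 0.5 cm / 50 = 0.01.

Request:
servo_tool(moves=[[0,0.01,0,0],[0,0.01,0,0],[0,0.01,0,0]])

```text
time: 5.08
ee_pos: [0.635, 0.1057, 0.1154]
tcp_rot: [-179.8, 0.1, 31.3]
wrist_force: [-1.8, 11.4, -13.4]
opening: 0.015
grasp_force: 25.4
```

In the tool's units: 8 cm / 50 = 0.16, 6 cm / 50 = 0.12.

Request:
servo_tool(moves=[[0,0.01,0.002,0],[0,0.01,0.002,0],[0,0.01,0.002,0],[0,0.01,0.002,0],[0,0.01,0.04,0],[0,0.01,0.08,0],[0,0.01,0.12,0],[0,0.01,0.16,0],[0,0.01,0.16,0]], claw=0.4)

```text
time: 5.83
ee_pos: [0.6377, 0.1087, 0.2025]
tcp_rot: [179.8, -0.4, 31.1]
wrist_force: [1.4, -0.6, 0.8]
opening: 0.0511
grasp_force: 0.0
```

In the tool's units: -21 cm / 50 = -0.42, -3.2 cm / 50 = -0.064, 0.475 rad / 1.5708 = 0.3024.

Request:
servo_tool(moves=[[-0.01,-0.06,0,0.0637],[-0.02,-0.13,0,0.1273],[-0.03,-0.2,0,0.191],[-0.04,-0.27,0,0.2546],[-0.052,-0.34,0,0.3024],[-0.064,-0.42,0,0.3024],[-0.064,-0.42,0,0.3024],[-0.064,-0.42,0,0.3024],[-0.064,-0.42,0,0.3024],[-0.064,-0.42,0,0.3024],[-0.064,-0.42,0,0.3024]], claw=0.3)

```text
time: 6.75
ee_pos: [0.6047, -0.0999, 0.1972]
tcp_rot: [180.0, -0.0, 58.5]
wrist_force: [0.1, 0.5, 0.0]
opening: 0.0596
grasp_force: 0.0
```

```bash
python3 - <<'E'
from h import *
o=get_obs();print(o['time'],o['q'],o['ee_pos'],o['tcp_rot'],o['opening'])
w=camera("wrist");t=camera("top")
W=w[:,:,::-1];Tt=cv2.resize(t[155:245,190:320,::-1],None,fx=3.9385,fy=3.9385,interpolation=cv2.INTER_CUBIC)
cv2.imwrite("pics/w2.png",W);cv2.imwrite("pics/t2.png",Tt)
E
```

```text
6.75 [-9.37860049e+00  1.32057264e+01  1.55796276e+01  9.23721225e+01
  1.41539511e-03  1.12165071e+02] [ 0.60465321 -0.09986055  0.1972489 ] [ 1.79998887e+02 -1.98189484e-03  5.84563286e+01] 0.05962737044804485
```

View pics/w2.png

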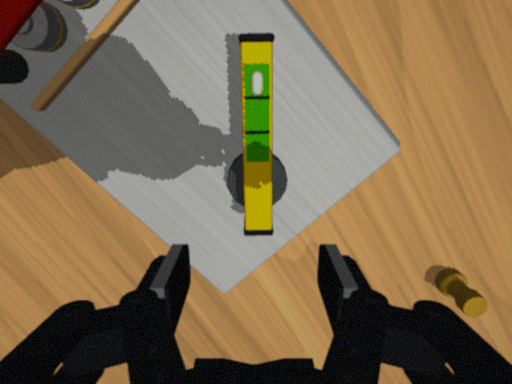

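The wrist view shows the level running straight up the image: vial end (256,36), grip end (258,233), lines at rows 98 and 132, and bubble at (257,83).

```bash
python3 - <<'E'
from h import *
o=get_obs();f=lambda u,v,z=.098:watz((u,v),z,o['ee_pos'],o['tcp_rot'])[:2]
a,b=f(256.5,36),f(258.5,233);l1,l2,bb=f(257,98),f(257.5,132),f(257.5,83)
d=(a-b)/np.linalg.norm(a-b);print(a,b,np.linalg.norm(a-b),"dir",np.degrees(np.arctan2(d[1],d[0])))
print("grip",b+.037*d,"lines",np.linalg.norm(l1-l2),"bubble off",(bb-(l1+l2)/2)@d)
print("boss",f(257.5,178,.069))
E
```

```text
[ 0.66245373 -0.00701135] [ 0.588953   -0.13017964] 0.1434321627779543 dir 59.17334245731125
grip [ 0.60791337 -0.09840694] lines 0.02370167531480264 bubble off 0.02184429551780924
boss [ 0.60808307 -0.09800163]
```

In the tool's units: -12.1 cm / 50 = -0.242, -11 cm / 50 = -0.22, 0.01 rad / 1.5708 = 0.0064.

Request:
servo_tool(moves=[[0.004,0.002,-0.06,0.0064],[0.004,0.002,-0.12,0.0064],[0.004,0.002,-0.18,0.0064],[0.004,0.002,-0.22,0.0064],[0.004,0.002,-0.242,0.0064],[0.004,0.002,-0.242,0.0064],[0.004,0.002,-0.242,0.0064]])

```text
time: 7.43
ee_pos: [0.6066, -0.0996, 0.0769]
tcp_rot: [180.0, -0.0, 59.0]
wrist_force: [0.4, -0.5, 0.9]
opening: 0.0597
grasp_force: 0.0
```

Request:
servo_tool(moves=[[0,0,0,0],[0,0,0,0],[0,0,0,0],[0,0,0,0],[0,0,0,0],[0,0,0,0],[0,0,0,0],[0,0,0,0]], claw=1, force=50)

```text
time: 8.1
ee_pos: [0.6078, -0.1004, 0.078]
tcp_rot: [179.8, -0.1, 58.9]
wrist_force: [5.0, -3.1, 6.5]
opening: 0.0207
grasp_force: 52.6
```

In the tool's units: -0.8 cm / 50 = -0.016, -0.6 cm / 50 = -0.012.

Request:
servo_tool(moves=[[0.002,-0.002,-0.004,0],[0.002,-0.002,-0.008,0],[0.002,-0.002,-0.012,0],[0.002,-0.002,-0.016,0],[0.002,-0.002,-0.016,0],[0.002,-0.002,-0.016,0]])

```text
time: 8.6
ee_pos: [0.6082, -0.1005, 0.0726]
tcp_rot: [179.8, -0.1, 59.0]
wrist_force: [-6.7, 2.0, 25.9]
opening: 0.021
grasp_force: 55.3
```

In the tool's units: -0.1 cm / 50 = -0.002, -0.05 cm / 50 = -0.001, 0.66 rad / 1.5708 = 0.4202.

Request:
servo_tool(moves=[[-0.001,0.0004,-0.002,0.0382],[-0.001,0.0004,-0.002,0.0764],[-0.001,0.0004,-0.002,0.1146],[-0.001,0.0004,-0.002,0.1528],[-0.001,0.0004,-0.002,0.191],[-0.001,0.0004,-0.002,0.2292],[-0.001,0.0004,-0.002,0.2674],[-0.001,0.0004,-0.002,0.3056],[-0.001,0.0004,-0.002,0.3438],[-0.001,0.0004,-0.002,0.382],[-0.001,0.0004,-0.002,0.4202],[-0.001,0.0004,-0.002,0.4202],[-0.001,0.0004,-0.002,0.4202]])

```text
time: 9.68
ee_pos: [0.6072, -0.0995, 0.0761]
tcp_rot: [179.6, -0.0, 96.8]
wrist_force: [-25.3, 11.3, 56.3]
opening: 0.0206
grasp_force: 59.3
```

```bash
python3 - <<'E'
from h import *
o=get_obs();print(o['torque'],o['ee_pos'],o['tcp_rot'])
cv2.imwrite("pics/w3.png",camera("wrist")[:,:,::-1])
E
```

```text
[ 1.94104892  5.01693387 -0.21579985] [ 0.60721922 -0.09952529  0.07610968] [ 1.79637639e+02 -3.03261410e-02  9.68131766e+01]
```

View pics/w3.png

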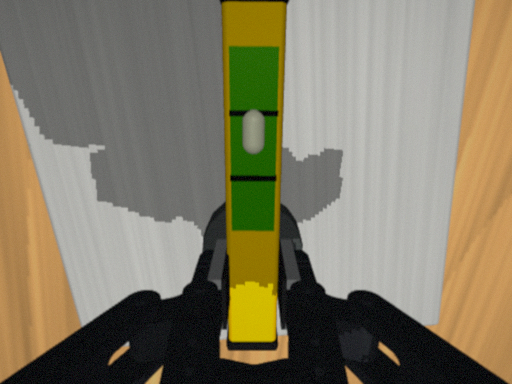

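The bubble, at row 132, is already inside the lines (rows 113 and 178), about 5 mm short of the middle. I'll turn about 0.19 rad more while easing the excess push.

In the tool's units: 0.4 cm / 50 = 0.008, 0.15 cm / 50 = 0.003, 0.19 rad / 1.5708 = 0.121.

Request:
servo_tool(moves=[[-0.002,0.001,0.003,0.0318],[-0.004,0.002,0.006,0.0637],[-0.004,0.002,0.008,0.0955],[-0.004,0.002,0.008,0.121],[-0.004,0.002,0.008,0.121],[-0.004,0.002,0.008,0.121],[-0.004,0.002,0.008,0.121],[-0.004,0.002,0.008,0.121]])

```text
time: 10.4
ee_pos: [0.6065, -0.0993, 0.0778]
tcp_rot: [179.6, 0.1, 107.7]
wrist_force: [-10.3, 5.3, 36.3]
opening: 0.021
grasp_force: 56.7
```

```bash
python3 - <<'E'
from h import *
o=get_obs();print(o['torque'],o['ee_pos'],o['tcp_rot'])
crop(camera("wrist"),180,60,160,150,4,"pics/w4.png")
crop(camera("top"),190,155,130,90,6,"pics/t4.png")
E
```

```text
[ 0.79372913  2.11043836 -0.16299496] [ 0.60645428 -0.09932856  0.07779306] [1.79608097e+02 1.27189612e-01 1.07664702e+02]
```

View pics/w4.png

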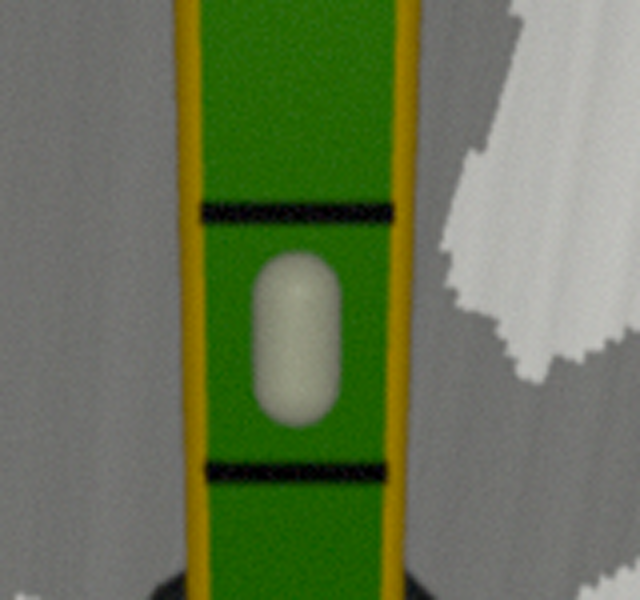

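View pics/t4.png

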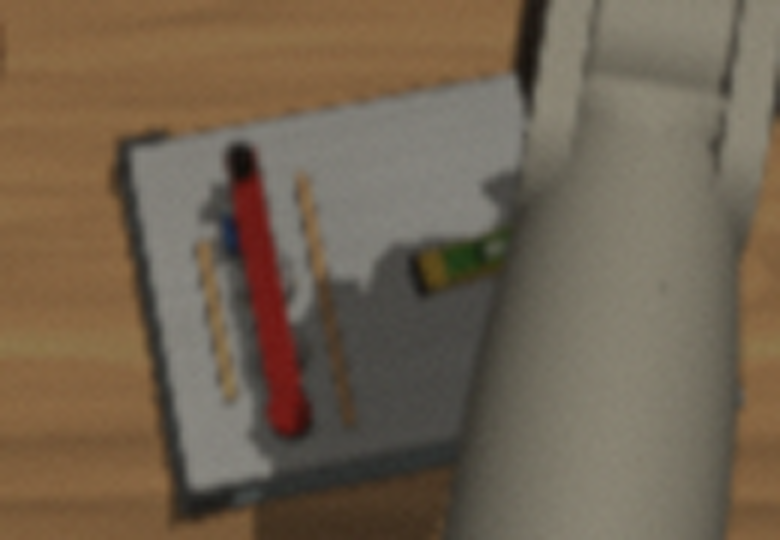

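The bubble spans rows 252–428, centred at 340, and the lines at 212 and 472 have their midpoint at 342, so it is centred. The keeper lies over the masses and latch, parallel to the strips. The press force is about 36 N, so the plate is on its stops. I'll hand it in.

```bash
python3 -c "
from workcell import *
print(job_done())"
```

```text
the job is handed in; nothing more can be done
None
```

I handed the job in with the keeper bar shut in its catch, the level held pressed down at about 36 N, and the bubble centred between the lines; no verdict came back.

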